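# Start the drying of a painted model car body

### The arm

A 6-joint arm with a two-finger parallel gripper is mounted at the origin on the work surface. World frame = base frame: x ahead of the robot, y to its left, z up, the work surface at z = 0. Lengths are in mm, angles in rad, forces in N, time in s.
With the tool pointing down it reaches from about 275 to 750 mm from the base axis. Payload 10.2 kg.
Tool frame: the origin (TCP) lies at the very end of the fingers, on their centre line; the grasp point (between the pads) lies r.tcp_to_grasp behind it (r.tcp_to_grasp is the distance from the TCP to the grasp point, in mm); z points along the fingers, y is the line along which they close (so a half turn about z gives the same grasp; the last joint's range is limited). The gripper opens to 88 mm and grips with 3 to 60 N. Pads are 18 mm wide; open, the fingers measure 123 mm over their backs; the gripper's body (75 mm by 187 mm) begins 45 mm behind the grasp point.
Start: joints at [0.987, 0.313, 1.498, -0, 1.331, -0.223], TCP at [185.35, 491.199, 238.72] pointing down, gripper open.
Joint ranges: [-2.94, 2.94], [-0.97, 2.17], [0.19, 2.56], [-1.23, 4.37], [0.02, 3.11], [-2.88, 2.88]. Speed limits (rad/s): [2.39, 2.39, 3.01, 3.14, 3.14, 3.14].

### API

Orientations are given as a rotation vector (axis times angle).
In Python, from cell import sensors, optics, job, r gives the robot as it stands.
- The arm moves only by the tool move_arm, never from a script. Its argument "rows" is a list of rows, each a list of 5 numbers: the opening, from 0 (shut) to 1 (fully open), then the shift along the tool's x, y, z in cm, then the turn about the tool's z in rad. In form: [[jaw, dx, dy, dz, turn], ...]. A call has 1 to 12 rows; each row shifts and turns the commanded pose from where the row before left it, along the tool's axes as they then stand; what a row does not reach is not made up. A row lasts 1/8 s, in which the tool goes at most 62.5 mm and 10.7 degrees, less where a joint would pass 70% of its speed; a pose out of reach is approached as far as the arm can. A call with a gripper value outside its range is refused whole. The fingers move at their own pace and stop on an object; "grip_force" is the grip in N (left out, the last holds). Time passes only in rows, so rows that do not move let the fingers close. It gives the time, the measured TCP pose, the force, the opening and the grip force at its end, in the units of the state.
- sensors.state(): the state, without advancing time (a new reading comes with each control period).
- optics.read_camera(name): name is "scene" or "top" or "wrist"; returns a dict with "img" (420x560x3 uint8, red, green, blue), "mtx" (3x3 intrinsics, pixels), "extrinsics" (4x4, takes a point from camera to world coordinates); the wrist camera has in their place "mount" (4x4, takes a point from camera to tool coordinates, whose origin is the TCP and whose axes are the flange's). Camera axes: x right, y down, z forward; pixel columns grow to the right and rows downward; lengths in mm; the calibration is good to about 2 mm. A picture is of the moment at which its call begins: read the wrist's pose just before it. There is no depth.
- job.hand_in(): hands the job in; it is judged then, once.
The state is a dict: "t": time; "qpos": joint angles; "qd": joint speeds; "effort": joint torques, N m; "position": TCP position; "ee_rot": TCP orientation; "force": force on the tool from outside, world axes, zero at the start; "ft_torque": the same for the moment, N m; "finger_gap": opening from 0.0 (shut) to 1.0 (fully open); "finger_force": force on a finger pad.
Only numpy, scipy, OpenCV 4.12 (cv2) and the standard library are available. Lean on these libraries where they do the work, as an engineer would, in place of code of your own. Each camera call takes 0.05 s, during which the arm holds its last target. There are 200 camera calls.

### The job

Set the car body drying. First rock the power box's wide rocker fully over to on by pushing down its raised half, then press the timer's long bar key fully down so that it stays down, then press the dryer's round start button fully down and let it come back up. Each in that order; leave the timer's square key up, and do not move or lift the car body or the other loose things.

Things in the scene. Friction and masses are not known exactly. Their poses are not given: they have to be found in the camera images.
- power_box: fixed grey mains switch box, 130 x 80 mm, 32 mm high, with one white rocker on top, 64 mm long (along x) and 34 mm wide, a shallow V of two flat halves hinged across the box's centre, hinge line 38 mm above the table; origin under the box's centre, x along its length, z up
- rocker_press (a point): point on the raised (+x) half of the rocker, on its centre line, 22 mm from the hinge. Off: that half slopes up at 0.3 rad away from the hinge (this point 44.5 mm, the end 47.5 mm above the table) and the other half lies level. On: the +x half lies level, 38 mm above the table, and the other slopes up
- rocker (a joint): tilt of the rocker (rad): 0 off, 0.30 fully on (a stop); grows as the raised half is pushed down. It starts at 0 to 0.04, turns with about 2.5 N at the press point, has no spring and stays where it is left
- timer: fixed grey timer, 90 (x) x 150 (y) mm, 36 mm high, with a dark display and two white latching keys on top; origin under its centre, z up
- long_key_top (a point): centre of the top of the long bar key (22 x 60 mm, long along the timer's y), the long drying time; 46 mm above the table when up, 40 mm when down
- long_key (a joint): how far the long key is pressed (m): 0 up, 0.006 fully down (a stop); moves with about 2.5 N, no spring: stays where it is left
- short_key_top (a point): centre of the top of the square key (22 x 22 mm), the short drying time, 77 mm from the long key's centre towards the timer's -y; same heights. Not to be pressed
- short_key (a joint): how far the square key is pressed (m): 0 up, 0.006 down; moves and stays like the long one
- dryer: fixed white low drying base, 180 (x) x 140 (y) mm, 40 mm high, with a brown mat that carries the car; origin under its centre, z up; the start button is on its -x side
- start_top (a point): centre of the top of the round white start button (32 mm across, in a 48 mm round collar 48 mm high); 58 mm above the table when up, 52 mm fully down
- start (a joint): how far the start button is pressed (m): 0 up, 0.006 fully down (a stop); spring, 1.5 N to begin, 5 N fully down, comes back up by itself
- car: orange plastic car body (model, 122 x 46 x 35 mm high) standing loose on the dryer's mat, across it; origin at the centre of its underside. To be left alone
- jar_a: small loose paint jar, 34 mm across, 48 mm high, beside the power box; origin at the centre of its underside. To be left alone
- jar_b: small loose paint jar, 34 mm across, 48 mm high, behind the timer; origin at the centre of its underside. To be left alone
- tape: loose roll of tape lying flat, 54 mm across, 15 mm high; origin at the centre of its underside. To be left alone
- brush: loose brush lying down, 160 mm long, under 30 mm high; origin at the centre of its underside. To be left alone
- screwdriver: loose small screwdriver lying down, 140 mm long, under 30 mm high; origin at the centre of its underside. To be left alone
- cup: loose white cup, 64 mm across, 70 mm high; origin at the centre of its underside. To be left alone

How it is judged:
By the outcome, as a careful person would: the job done as asked, in the order asked, and still so for the second after the job is handed in, with the robot touching nothing.
It also fails if it takes over 46 s, if anything falls off the work surface, if the arm or the gripper's body presses on something with over 40 N, if the wrist force passes 120 N, or if a joint passes its speed limit or range.

## Working session

There is one attempt and no reset: what is moved stays moved. The work goes in short steps, Python scripts to look and compute and a tool call to move; the robot and the scene stay as the last step left them, time stands still between calls to the robot, and variables do not carry over. Pictures are saved under pics/ and viewed, at most 10 in all, crops included, and the job is handed in when it is done.

Besides the shell and the picture viewer there is one more tool, called after "Call:" as name(argument=value, ...) on one line, values as JSON. move_arm: Moves the arm, as the interface text tells. Its arguments: {"type":"object","properties":{"rows":{"type":"array","items":{"type":"array","items":{"type":"number"}}},"grip_force":{"type":"number"}},"required":["rows"]}

```bash
mkdir -p pics
python3 - <<'E'
from cell import sensors, optics, job, r
import cv2,pickle
s=sensors.state();print(s['t'],s['position'],s['ee_rot'],s['force'],r.tcp_to_grasp)
d={}
for n in("top","scene"):
    c=optics.read_camera(n);d[n]=c;cv2.imwrite(f"pics/{n}.png",c["img"][...,::-1]);print(n,c["mtx"],c["extrinsics"])
pickle.dump(d,open("cams.pkl","wb"))
E
```

```text
0.0 [185.2117902  490.99241064 238.21149164] [-5.63614182e-01 -3.09015447e+00  1.70809950e-03] [-0.66312211  0.05525983 -0.14021159] 18.700000000000003
top [[475.99851296   0.         278.3314605 ]
 [  0.         475.99851296 213.12686356]
 [  0.           0.           1.        ]] [[-1.40153851e-02 -9.96506060e-01  8.23361488e-02  4.88321469e+02]
 [-9.99901229e-01  1.38813296e-02 -2.20039028e-03  5.67974818e+00]
 [ 1.04976703e-03 -8.23588557e-02 -9.96602186e-01  1.14346220e+03]
 [ 0.00000000e+00  0.00000000e+00  0.00000000e+00  1.00000000e+00]]
scene [[451.03216441   0.         281.12715939]
 [  0.         451.03216441 209.14092721]
 [  0.           0.           1.        ]] [[-6.80597588e-01  5.23364556e-01 -5.12714798e-01  1.07777169e+03]
 [ 7.32628026e-01  4.79886233e-01 -4.82664872e-01  4.98652267e+02]
 [-6.56491401e-03 -7.04129778e-01 -7.10040955e-01  7.63208303e+02]
 [ 0.00000000e+00  0.00000000e+00  0.00000000e+00  1.00000000e+00]]
```

View pics/top.png

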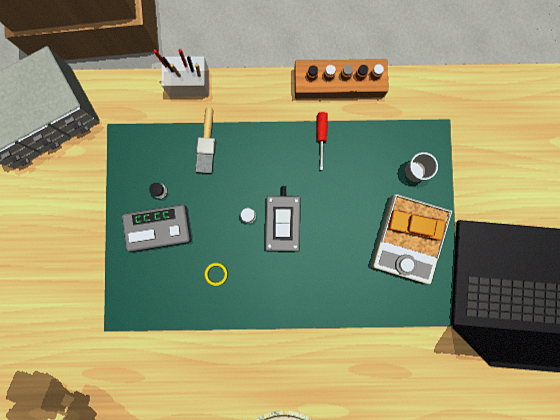

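View pics/scene.png

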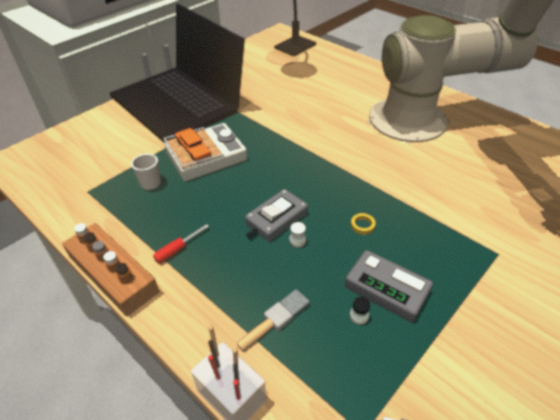

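The top view shows the timer at (156,228) with its long key at (141,237) and square key at (175,231). The power box is at (283,223) and the start button at (405,264). I'll zoom in to get the rocker's direction and refine the centres.

```bash
cat > h.py <<'E'
import numpy as np,cv2,pickle
d=pickle.load(open("cams.pkl","rb"))
def ray(n,u,v,z):
    c=d[n];E=c["extrinsics"];w=E[:3,:3]@np.linalg.inv(c["mtx"])@[u,v,1];o=E[:3,3]
    return (o+w*(z-o[2])/w[2])
def proj(n,p):
    c=d[n];E=c["extrinsics"];q=c["mtx"]@(E[:3,:3].T@(np.array(p)-E[:3,3]));return q[:2]/q[2]
E
python3 - <<'E'
from h import *
t=d["top"]["img"];s=d["scene"]["img"]
def crop(i,x,y,w,h,W,H):return cv2.resize(i[y:y+h,x:x+w],(W,H),interpolation=cv2.INTER_CUBIC)
a=np.hstack([crop(t,258,186,50,75,200,300),crop(t,118,198,75,56,400,300),crop(t,380,240,50,75,200,300)])
b=np.hstack([crop(s,240,185,75,56,400,300),crop(s,340,245,100,75,400,300)])
cv2.imwrite("pics/z.png",np.vstack([a,b])[...,::-1])
m=(t.min(2)>170).astype(np.uint8)
n,l,st,c=cv2.connectedComponentsWithStats(m[190:290,110:460])
for k in range(1,n):
    if st[k,4]>20:
        pts=np.argwhere(l==k)[:,::-1].astype(np.float32)
        print(c[k]+[110,190],st[k,2:],cv2.minAreaRect(pts)[1:])
E
```

```text
[394.875 201.5  ] [11 18 24] ((4.76999044418335, 18.867961883544922), 32.00538635253906)
[247.13768116 214.52173913] [ 13  14 138] ((13.0, 12.0), 90.0)
[282.54907162 222.61007958] [ 15  28 377] ((27.0, 14.0), 90.0)
[173.89411765 230.11764706] [10 11 85] ((9.616652488708496, 8.9095458984375), 81.8698959350586)
[405.4315515  258.74315515] [ 64  60 767] ((59.57678985595703, 44.634700775146484), 16.699243545532227)
[141.02941176 235.37815126] [ 27  13 238] ((9.655632972717285, 25.469579696655273), 81.25383758544922)
[407.13475177 264.62411348] [ 13  14 141] ((12.727920532226562, 12.020814895629883), 45.0)
```

View pics/z.png

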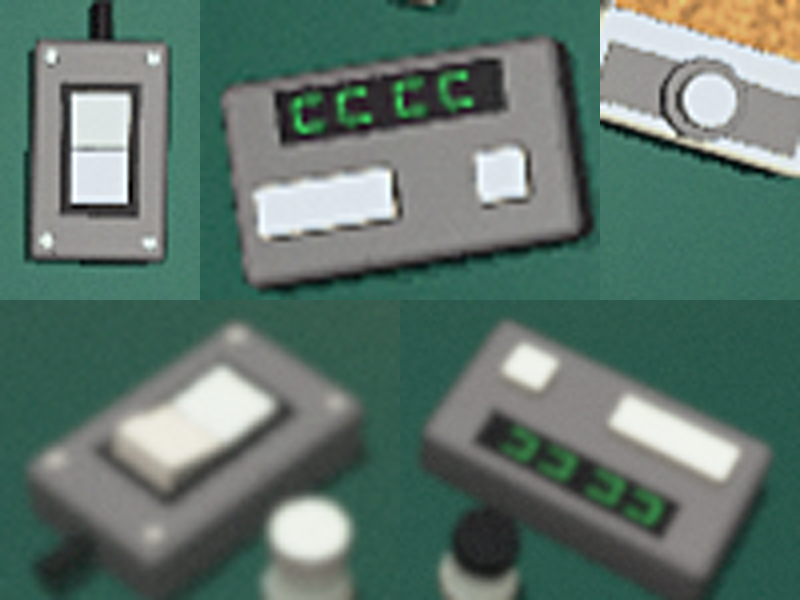

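The raised half is the one by the cable, away from the robot: it is shaded differently from the level key tops and shows a tall end face in the scene view. Next I'll compute the positions, cross-checking with the scene camera.

```bash
python3 - <<'E'
from h import *
from sensors import * if False else None
E
python3 - <<'E'
from h import *
def line(n,L,z): return [ray(n,u,v,z)[:2].round(1) for u,v in L]
print("rocker px centroid z41", ray("top",282.5,222.6,41).round(1))
t=d["top"]["img"]
# grey-box outlines: corners read from zoom (scale 4 / 5.333)
B=lambda x,y:(258+x/4,186+y/4); T=lambda x,y:(118+(x-200)/5.333,198+y/5.333)
print("box corners z32",line("top",[B(37,40),B(168,40),B(165,260),B(30,260)],32))
print("rocker hinge z38",line("top",[B(70,149),B(131,149)],38))
print("screws z32",line("top",[B(51,57),B(153,57),B(150,243),B(47,241)],32))
lk=ray("top",141.03,235.4,46);sk=ray("top",173.9,230.1,46);st=ray("top",407.1,264.6,58)
print("long",lk,"short",sk,np.linalg.norm(lk-sk),"start",st)
s=d["scene"]["img"];g=s.min(2)
for name,p in(("long",lk),("short",sk),("start",st)):
    q=proj("scene",p);x,y=q.astype(int)-[25,20]
    m=(g[y:y+40,x:x+50]>(185 if name!="start" else 200)).astype(np.uint8)
    n,l,ss,c=cv2.connectedComponentsWithStats(m)
    print(name,q.round(1),[((c[k]+[x,y]).round(1),ss[k,4],ray("scene",*(c[k]+[x,y]),p[2]).round(1)) for k in range(1,n) if ss[k,4]>15])
E
```

```text
rocker px centroid z41 [557.2  -6.1  41. ]
box corners z32 [array([620.9,  28.7]), array([619.8, -48.3]), array([491. , -44.2]), array([492.1,  34.3])]
rocker hinge z38 [array([556.1,  10.2]), array([555.6, -25.3])]
screws z32 [array([610.7,  20.6]), array([609.9, -39.3]), array([501. , -35.7]), array([503. ,  24.3])]
long [531.91242624 320.2700401   46.        ] short [543.07296401 244.61666054  46.        ] 76.47216122255621 start [ 456.77483557 -287.16290793   58.        ]
long [407.7 278.1] [(array([408.3, 278.8]), np.int32(287), array([532.7, 322.2,  46. ]))]
short [372.  260.5] [(array([372., 261.]), np.int32(90), array([543.9, 245.3,  46. ])), (array([394.3, 273.9]), np.int32(16), array([541. , 295.8,  46. ]))]
start [225.3 131.8] [(array([215.8, 139.7]), np.int32(134), array([ 496.8, -279.4,   58. ])), (array([225.1, 131.9]), np.int32(54), array([ 457.5, -286.9,   58. ]))]  File "<stdin>", line 2
    from sensors import * if False else None
                          ^^
SyntaxError: invalid syntax
```

Call:
move_arm(rows=[[0, 0, 0, 0, -0.16], [0, 0, 0, 0, -0.16], [0, 0, 0, 0, 0], [0, 0, 0, 0, 0]], grip_force=10)

```text
t: 0.6
position: [185.3, 491.1, 238.6]
ee_rot: [-0.069, -3.141, 0.0]
force: [0.5, 0.7, -0.1]
finger_gap: 0.572
finger_force: 0.0
```

```bash
cat > go.py <<'E'
import sys,numpy as np
from scipy.spatial.transform import Rotation as R
from cell import sensors
s=sensors.state();A=R.from_rotvec(s["ee_rot"])
print(s["t"],s["position"].round(1) if hasattr(s["position"],'round') else s["position"],np.round(s["force"],1),s["finger_gap"]);print("tool y heading",np.degrees(np.arctan2(*A.apply([0,1,0])[[1,0]])).round(1))
if len(sys.argv)>1:
    p=[float(v) for v in sys.argv[1:4]];print("cm in tool",(A.inv().apply(np.array(p)-s["position"])/10).round(2))
E
python3 go.py 579 -8 100
```

```text
0.6 [185.3 491.1 238.6] [ 0.5  0.7 -0.1] 0.5716270727922763
tool y heading 87.5
cm in tool [-41.52 -48.13  13.86]
```

Call:
move_arm(rows=[[0, -3, -3.5, 0.8, 0], [0, -3, -3.5, 0.8, 0], [0, -3, -3.5, 0.8, 0], [0, -3, -3.5, 0.8, 0], [0, -3, -3.5, 0.8, 0], [0, -3, -3.5, 0.8, 0], [0, -3, -3.5, 0.8, 0], [0, -3, -3.5, 0.8, 0], [0, -3, -3.5, 0.8, 0], [0, -3, -3.5, 0.8, 0], [0, -3, -3.5, 0.8, 0], [0, -3, -3.5, 0.8, 0]])

```text
t: 2.1
position: [528.8, 55.5, 142.4]
ee_rot: [0.068, 3.141, 0.0]
force: [0.5, 0.2, 0.4]
finger_gap: 0.003
finger_force: 0.0
```

```bash
python3 go.py 579 -8 60
```

```text
2.1 [528.8  55.5 142.4] [0.5 0.2 0.4] 0.0034787877517728203
tool y heading 87.5
cm in tool [-5.3  -6.13  8.25]
```

Call:
move_arm(rows=[[0, -2.75, -3.05, 0, 0], [0, -2.75, -3.05, 0, 0], [0, 0, 0, 2, 0], [0, 0, 0, 2, 0], [0, 0, 0, 2, 0], [0, 0, 0, 1.5, 0], [0, 0, 0, 0, 0], [0, 0, 0, 0, 0]])

```text
t: 3.1
position: [580.8, -6.4, 68.4]
ee_rot: [0.065, 3.14, -0.0]
force: [0.6, -0.2, -0.0]
finger_gap: 0.006
finger_force: 0.0
```

```bash
python3 go.py 579 -8 50
python3 - <<'E'
from cell import optics
import cv2,pickle
a=optics.read_camera("scene");cv2.imwrite("pics/s2.png",cv2.resize(a["img"][130:260,190:350],(800,600))[...,::-1])
E
```

```text
3.1 [580.8  -6.4  68.4] [ 0.6 -0.2 -0. ] 0.006124058322507264
tool y heading 87.6
cm in tool [ 0.17 -0.17  1.84]
```

View pics/s2.png

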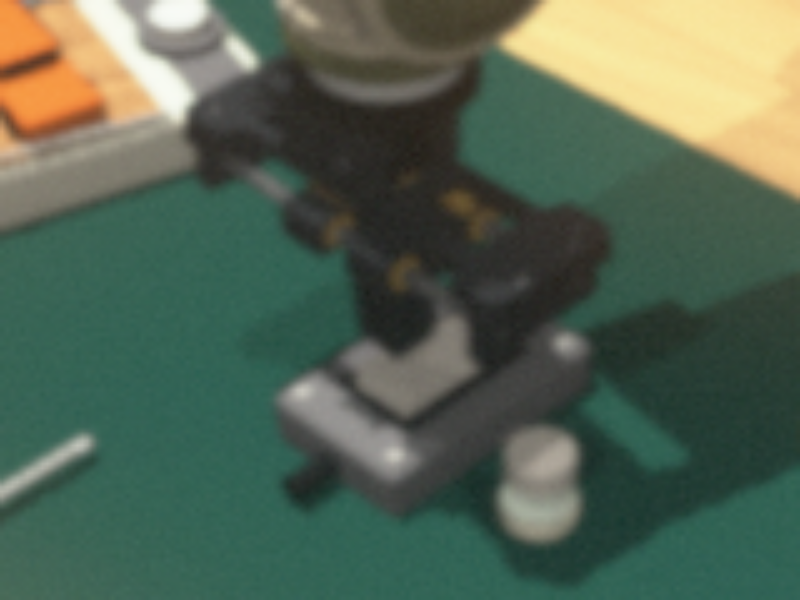

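The closed fingertips hover over the raised half, near (420,350) in the crop, and clear of the jar at (540,480). Pressing now.

Call:
move_arm(rows=[[0, 0.2, -0.15, 0.5, 0], [0, 0, 0, 1, 0], [0, 0, 0, 0.5, 0], [0, 0, 0, 0.3, 0], [0, 0, 0, 0.3, 0], [0, 0, 0, 0.2, 0], [0, 0, 0, 0.2, 0], [0, 0, 0, 0, 0], [0, 0, 0, 0, 0]])

```text
t: 4.28
position: [578.7, -7.8, 38.4]
ee_rot: [0.064, 3.14, -0.0]
force: [-0.5, 0.1, 6.2]
finger_gap: 0.007
finger_force: 3.4
```

Call:
move_arm(rows=[[0, 0, 0, 0.1, 0], [0, 0, 0, 0.1, 0], [0, 0, 0, 0, 0], [0, 0, 0, 0, 0]])

```text
t: 4.78
position: [578.8, -7.8, 38.2]
ee_rot: [0.064, 3.139, -0.001]
force: [-7.9, 0.7, 23.5]
finger_gap: 0.003
finger_force: 12.0
```

At the stop (23 N, no further travel). Lift off and check.

Call:
move_arm(rows=[[0, 0, 0, -0.5, 0], [0, 0, 0, -3, 0], [0, 0, 0, -4, 0], [0, 0, 0, 0, -0.1], [0, 0, 0, 0, -0.09], [0, 0, 0, 0, 0], [0, 0, 0, 0, 0]])

```text
t: 5.65
position: [578.1, -7.7, 110.4]
ee_rot: [0.231, -3.132, -0.0]
force: [1.0, 0.1, -0.3]
finger_gap: 0.007
finger_force: 0.0
```

```bash
python3 go.py 532.3 321 100
```

```text
5.65 [578.1  -7.7 110.4] [ 1.   0.1 -0.3] 0.007099418927049207
tool y heading 98.4
cm in tool [-0.3  33.19  1.05]
```

Call:
move_arm(rows=[[0, 0, 3.5, 0, 0], [0, -0.3, 3.5, 0, 0], [0, 0, 3.5, 0, 0], [0, 0, 3.5, 0, 0], [0, 0, 3.5, 0, 0], [0, 0, 3.5, 0, 0], [0, 0, 3.5, 0, 0], [0, 0, 3.5, 0, 0], [0, 0, 3.5, 0, 0], [0, 0, 1.7, 0, 0], [0, 0, 0, 0, 0], [0, 0, 0, 0, 0]])

```text
t: 7.15
position: [532.3, 319.9, 110.6]
ee_rot: [0.232, -3.133, 0.001]
force: [0.4, -0.2, 0.0]
finger_gap: 0.005
finger_force: 0.0
```

```bash
python3 go.py 532.3 321 46;  python3 - <<'E'
from cell import optics
import cv2
a=optics.read_camera("top")["img"];b=optics.read_camera("scene")["img"]
import numpy as np
i=np.hstack([cv2.resize(a[180:270,238:328],(400,400),interpolation=2),cv2.resize(b[180:245,240:305],(400,400),interpolation=2)])
cv2.imwrite("pics/r2.png",i[...,::-1])
E
```

```text
7.15 [532.3 319.9 110.6] [ 0.4 -0.2  0. ] 0.005169500950338594
tool y heading 98.5
cm in tool [-0.02  0.11  6.46]
```

View pics/r2.png

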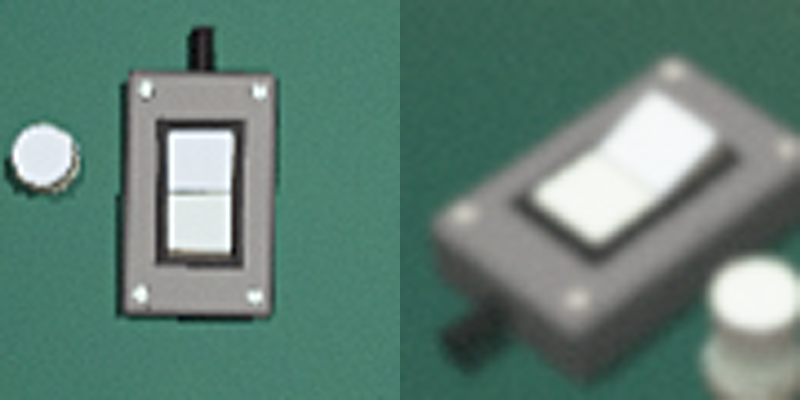

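The rocker is now fully over: the cable-side half lies level and the robot-side half at (200,225) is raised. On to the long key.

Call:
move_arm(rows=[[0, 0, 0.1, 2.5, 0], [0, 0, 0, 2.5, 0], [0, 0, 0, 1, 0], [0, 0, 0, 0.3, 0], [0, 0, 0, 0.3, 0], [0, 0, 0, 0.2, 0], [0, 0, 0, 0.2, 0], [0, 0, 0, 0.1, 0], [0, 0, 0, 0, 0], [0, 0, 0, 0, 0]])

```text
t: 8.5
position: [532.2, 322.1, 40.3]
ee_rot: [-0.234, 3.132, 0.0]
force: [0.3, -1.1, 5.1]
finger_gap: 0.007
finger_force: 2.6
```

Call:
move_arm(rows=[[0, 0, 0, 0.1, 0], [0, 0, 0, 0.1, 0], [0, 0, 0, 0, 0], [0, 0, 0, 0, 0]])

```text
t: 9.0
position: [532.3, 322.1, 40.0]
ee_rot: [-0.234, 3.131, 0.0]
force: [-5.5, -5.2, 19.0]
finger_gap: 0.009
finger_force: 9.4
```

At the stop (19 N, z no longer moving). Lift and travel to the start button.

Call:
move_arm(rows=[[0, 0, 0, -0.5, 0], [0, 0, 0, -3, 0], [0, 0, 0, -4.5, 0], [0, 0, 0, 0, 0], [0, 0, 0, 0, 0]])

```text
t: 9.62
position: [531.3, 321.9, 116.7]
ee_rot: [0.234, -3.131, 0.0]
force: [0.5, 0.2, 0.3]
finger_gap: 0.009
finger_force: 0.0
```

```bash
python3 go.py 457 -287 115
```

```text
9.625 [531.3 321.9 116.7] [0.5 0.2 0.3] 0.00900408962144791
tool y heading 98.6
cm in tool [ 16.4  -59.11   0.21]
```

Call:
move_arm(rows=[[0, 1.2, -4.3, 0, 0], [0, 1.2, -4.3, 0, 0], [0, 1.2, -4.3, 0, 0], [0, 1.2, -4.3, 0, 0], [0, 1.2, -4.3, 0, 0], [0, 1.2, -4.3, 0, 0], [0, 1.2, -4.3, 0, 0], [0, 1.2, -4.3, 0, 0], [0, 1.2, -4.3, 0, 0], [0, 1.2, -4.3, 0, 0], [0, 1.2, -4.3, 0, 0], [0, 1.2, -4.3, 0, 0]])

```text
t: 11.12
position: [465.2, -210.6, 116.4]
ee_rot: [0.234, -3.131, -0.003]
force: [-0.4, 0.2, -0.8]
finger_gap: 0.005
finger_force: 0.0
```

Call:
move_arm(rows=[[0, 1, -3.75, 0, 0], [0, 1, -3.75, 0, 0], [0, 0, 0, 0, 0], [0, 0, 0, 0, 0], [0, 0, 0, 0, 0]])

```text
t: 11.75
position: [457.6, -285.6, 117.4]
ee_rot: [0.236, -3.132, -0.001]
force: [0.8, -0.7, -0.3]
finger_gap: 0.006
finger_force: 0.0
```

```bash
python3 go.py 457 -287 58;  python3 - <<'E'
from cell import optics
import cv2
a=optics.read_camera("top")["img"];b=optics.read_camera("scene")["img"]
import numpy as np
i=np.hstack([cv2.resize(a[190:265,110:210],(400,300),interpolation=2),cv2.resize(b[245:320,340:440],(400,300),interpolation=2)])
cv2.imwrite("pics/k2.png",i[...,::-1])
E
```

```text
11.75 [ 457.6 -285.6  117.4] [ 0.8 -0.7 -0.3] 0.005728319759707875
tool y heading 98.6
cm in tool [ 0.07 -0.13  5.94]
```

View pics/k2.png

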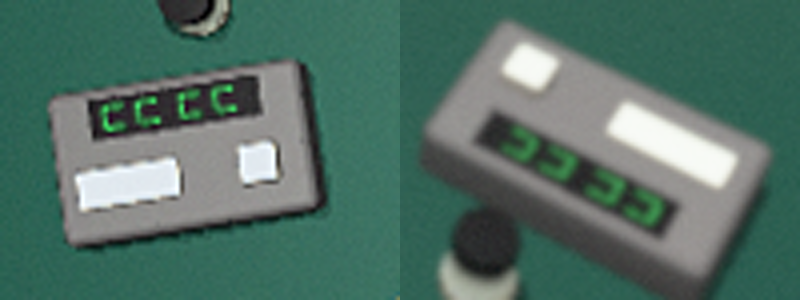

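The long key (130,185) sits lower, with its side face now thinner, and the square key (258,162) is still up. Now the start button: 117 to 52 mm is 6.5 cm.

Call:
move_arm(rows=[[0, 0, -0.1, 2, 0], [0, 0, 0, 2, 0], [0, 0, 0, 1.2, 0], [0, 0, 0, 0.4, 0], [0, 0, 0, 0.3, 0], [0, 0, 0, 0.2, 0], [0, 0, 0, 0.2, 0], [0, 0, 0, 0.2, 0], [0, 0, 0, 0, 0], [0, 0, 0, 0, 0]])

```text
t: 13.1
position: [457.8, -288.0, 53.0]
ee_rot: [-0.234, 3.132, -0.001]
force: [1.7, 0.8, 4.7]
finger_gap: 0.003
finger_force: 2.2
```

Call:
move_arm(rows=[[0, 0, 0, 0.1, 0], [0, 0, 0, 0.1, 0], [0, 0, 0, 0.1, 0], [0, 0, 0, 0, 0], [0, 0, 0, 0, 0]])

```text
t: 13.72
position: [458.0, -288.0, 52.1]
ee_rot: [-0.235, 3.132, -0.002]
force: [-6.3, 5.9, 27.6]
finger_gap: 0.009
finger_force: 13.8
```

At the stop (27.6 N, z 52). Release.

Call:
move_arm(rows=[[0, 0, 0, -0.5, 0], [0, 0, 0, -2, 0], [0, 0, 0, -4, 0], [0, 0, 0, -4, 0], [0, 0, 0, 0, 0], [0, 0, 0, 0, 0], [0, 0, 0, 0, 0], [0, 0, 0, 0, 0]])

```text
t: 14.72
position: [457.4, -287.6, 153.9]
ee_rot: [0.234, -3.132, -0.002]
force: [0.4, 0.3, -0.0]
finger_gap: 0.008
finger_force: 0.0
```

```bash
python3 go.py;  python3 - <<'E'
from cell import optics
import cv2
cv2.imwrite("pics/f.png",optics.read_camera("scene")["img"][...,::-1])
E
```

```text
14.725 [ 457.4 -287.6  153.9] [ 0.4  0.3 -0. ] 0.007727764452744395
tool y heading 98.5
```

View pics/f.png

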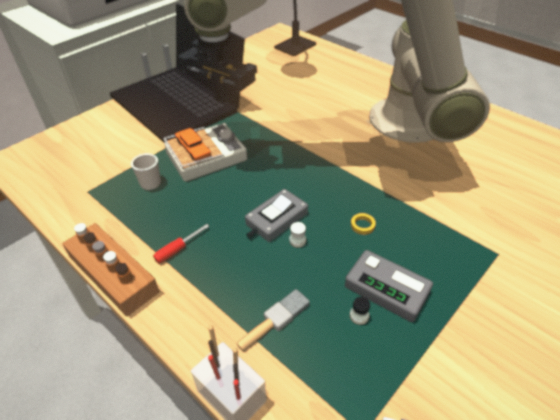

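The final view shows the car, the jars and the other loose things where they were. The arm is clear at z 154 with no contact force.

```bash
python3 -c "
from cell import job
print(job.hand_in())"
```

```text
the job is handed in; nothing more can be done
None
```

The job is handed in at about 15 s: the rocker was pushed fully on, then the long key fully down, then the start button fully down and released; the square key is still up and the loose things look unmoved in the last picture.

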